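# Close the holding tray's follower on the counting-chamber case

## Robot

A 7-joint arm with a two-finger parallel gripper is mounted at the origin on a cart in front of the work surface, level with it; the furniture and walls round the work are solid. World frame = base frame: x ahead of the robot, y to its left, z up, the work surface at z = 0. Lengths are in m, angles in rad, forces in N, time in s.
With the tool pointing down it reaches from about 0.4 to 0.875 m from the base axis. Payload 6.5 kg.
Tool frame: the origin (TCP) lies on the mounting face of the last link; the fingertips stand 173 mm ahead of it and the grasp point (between the pads) lies 155 mm ahead of it; z points along the fingers, y is the direction in which the jaws open and shut (so a half turn about z gives the same grasp; the last joint's range is limited). The gripper opens to 85 mm and grips with 20 to 120 N. Pads are 22 mm wide; open, the fingers measure 114 mm over their backs; the gripper's body (76 mm by 85 mm) begins 54 mm behind the grasp point. The pads swing forward as they close: fully open they stand 13 mm farther back than shut.
Start: joints at [-1.206, 0.536, -0.004, 1.538, 0.003, 1.067, -0.071], TCP at [0.271, 0.591, 0.405] pointing down, gripper open.
Joint ranges: [-2.7, 2.7], [-0.37, 2.16], [-1.27, 1.26], [0.24, 2.4], [-1.31, 4.45], [0.19, 1.91], [-2.76, 2.76]. Speed limits (rad/s): [2.39, 2.39, 3.14, 3.14, 3.14, 3.14, 3.14].

## Interface

Orientations are given as a 3x3 rotation matrix whose columns are the frame's x, y, z axes.
In Python, from rig import * gives the robot as it stands.
- The arm moves only by the tool apply_moves, never from a script. Its argument "series" is one flat list of numbers, 7 for each row, row after row: the turn, a rotation vector about the world's x, y, z each as a share of 6 degrees, from -1 to 1, then the shift along the world's x, y, z each as a share of 0.03 m, from -1 to 1, then the gripper's target within -1 to 1 (fully open at 1, half-way at 0, shut at -1). In form: [wx, wy, wz, x, y, z, jaw, wx, wy, wz, x, y, z, jaw, ...]. A call has 1 to 20 rows; each row shifts and turns the pose as measured when the row begins; what a row does not reach is not made up. A row lasts 1/12 s, in which the tool goes at most 41.7 mm and 7.16 degrees, less where a joint would pass 70% of its speed; a pose out of reach is approached as far as the arm can. A call with a number of a shift or a turn outside -1 to 1 is refused whole. A call with a gripper value outside its range is refused whole. The fingers move at their own pace and stop on an object; "newtons" is the grip in N (left out, the last holds). Time passes only in rows, so rows that do not move let the fingers close. It gives the time, the measured TCP pose, the force and the opening at its end, in the units of the state.
- sense(): the state, without advancing time (a new reading comes with each control period).
- get_image(name): name is "side" or "top"; returns the picture (400x640x3 uint8, red, green, blue); there is no depth.
- camera_info(name): a dict with "K" (3x3 intrinsics, pixels), "dist_coeffs" ([k1, k2, p1, p2, k3] as OpenCV has them; the pictures are not rectified), "world_from_camera" (4x4, takes a point from camera to world coordinates). Camera axes: x right, y down, z forward; pixel columns grow to the right and rows downward; lengths in m; the calibration is good to about 2 mm. A picture is of the moment at which its call begins. camera_info takes no time and is no camera call.
- close_job(): hands the job in, once; it reports no verdict.
Trained networks look in the newest picture that a camera, given by its name, has taken for a name from the list of things; names that differ only in an ending like _2 or _b are one class to them, and where a whole thing is asked for, a point or a joint stands for the part that bears it (a point fixed in the world has none). Each returns a list of dicts, best first, with "conf" (0 to 1); they miss things now and then, are a little off and sometimes report something else, mostly with a low value. They report only what shows in the picture. A call takes as long as a camera call.
- boxes_of(camera, name): "location" ([x, y, z] in m, in world coordinates, good to about 4 mm: the middle of the surface that is visible of it).
- trace(camera, name): "pixels" (400x640 bool, what is visible of it).
The state is a dict: "time": time; "qpos": joint angles; "qd": joint speeds; "joint_efforts": joint torques, N m; "eef_pos": TCP position; "ee_rot": TCP orientation; "force": force on the tool from outside, world axes, zero at the start; "wrist_torque": the same for the moment, N m; "gripper_width": finger opening in m.
Only numpy, scipy, OpenCV 4.12 (cv2) and the standard library are available. Lean on these libraries where they do the work, as an engineer would, in place of code of your own. Each camera call takes 0.05 s, during which the arm holds its last target.

## Task

Secure the counting-chamber case in its lane of the two-lane holding tray: hold down the lock tab of the follower in that lane and, keeping it pressed, slide the follower along so that it pushes the case home against the end wall. Slide the follower all the way to its stop and let the tab spring up again so that it is locked there. Leave the follower of the other lane, which holds a petri dish, where it is.

Things in the scene. Friction and masses are not known exactly. Their poses are not given: they have to be found in the camera images.
- tray: Fixed grey tray 300 x 176 mm with two lanes along its x axis, floors 8 mm above the table. Origin: centre of its underside; +x runs along the lanes to the end wall (inner face x = 140 mm, top 34 mm), z up. Lane a is centred on y = +37 mm, lane b on y = -37 mm, a wall between (top 21 mm), a notched rail outside each (top 39 mm). Each has a follower at the open end (see tab_a).
- chamber_case: Dark flat rectangular box 52 x 94 x 20 mm, about 70 g, loose in one lane, its 94 mm length (y axis) along the lane, 10 to 85 mm short of the end wall. Origin: centre of its underside. Home, that is at tray x = 93 mm; a follower at its stop leaves it 2 mm of play. The other lane holds a round petri dish, 59 mm. A microscope 405 mm high stands on the table to the left of the tray.
- tab_a (a point): Top centre of the black lock tab (34 mm along the lane x 36 mm) of lane a's follower, 48 mm above the table. Spring: goes straight down 9 mm, 3 to 6 N; unlocked when over 6 mm down. The follower's upright steel plate (62 mm wide, top 18 mm above the tab) has its back face 18 mm ahead of this point towards +x: a fingertip on the tab can push it. Starts at tray x = -82 to -80 mm.
- tab_b (a point): Same point on lane b's identical follower. Tab down, a follower slides 100 mm along tray +x with about 2 N, this point ending at tray x = +18 mm at a firm stop; the last notch, where the tab springs up again, takes the last 12 mm. Tab up, it is blocked after 5 mm; let go on the way, it locks at the next notch.

How it is judged:
By the outcome, as a careful person would: the job done as asked, in the order asked, and still so for the second after the job is handed in, with the robot touching nothing.
It also fails if it takes over 45 s, if anything falls off the work surface, if the arm or the gripper's body presses on something with over 40 N, if the wrist force passes 120 N, or if a joint passes its speed limit or range.

## Working session

There is one attempt and no reset: what is moved stays moved. The work goes in short steps, Python scripts to look and compute and a tool call to move; the robot and the scene stay as the last step left them, time stands still between calls to the robot, and variables do not carry over. Pictures are saved under pics/ and viewed, and the job is handed in when it is done.

Besides the shell and the picture viewer there is one more tool, called after ">>>" as name(argument=value, ...), one argument or row to a line, values as JSON. apply_moves: Moves the arm, as the interface text tells. Shift numbers are shares of 0.03 m and turn numbers shares of 6 degrees, none past 1 either way. Its arguments: {"type":"object","properties":{"series":{"type":"array"},"newtons":{"type":"number"}},"required":["series"]}

```bash
mkdir -p pics; python3 - <<'E'
from rig import *
import cv2
s=sense(); print({k:(v if not hasattr(v,'round') else v) for k,v in s.items()})
for c in("top","side"):
    im=get_image(c); cv2.imwrite(f"pics/{c}0.png",im[:,:,::-1])
    i=camera_info(c); print(c,i["K"],i["dist_coeffs"],i["world_from_camera"])
    for n in("tray","chamber_case","tab_a","tab_b"):
        for d in boxes_of(c,n)[:4]: print(c,n,d)
print(sense()["time"])
E
```

```text
{'time': 0.0, 'qpos': array([-1.20624497,  0.5371837 , -0.0044291 ,  1.53887267,  0.00260875,
        1.0673074 , -0.07118988]), 'qd': array([ 8.34887992e-04,  3.75145539e-04, -1.95477193e-03,  5.19420055e-05,
        3.00109406e-04, -1.55689568e-03, -5.56220820e-04]), 'joint_efforts': array([-7.40380328e-04, -5.83405566e+01,  1.04832441e+00, -2.59120667e+01,
        1.23879928e-02,  9.28427791e-03,  4.47208308e-06]), 'eef_pos': array([0.27127357, 0.590321  , 0.40380174]), 'ee_rot': array([[-9.08684925e-01,  4.17482144e-01, -6.05744183e-04],
       [ 4.17482560e-01,  9.08683423e-01, -1.65828756e-03],
       [-1.41875751e-04, -1.75974854e-03, -9.99998442e-01]]), 'force': array([ 0.21975462,  0.17594653, -0.37219438]), 'wrist_torque': array([-0.01361056, -0.02022431,  0.04961495]), 'gripper_width': 0.08546237690857302}
top [[387.25018428   0.         317.92441709]
 [  0.         387.25018428 203.66198536]
 [  0.           0.           1.        ]] [-0.08770397  0.          0.          0.          0.        ] [[-0.00631741 -0.99795408  0.06362195  0.47069424]
 [-0.99979538  0.0050808  -
[... 590 characters left out ...]

 [  0.           0.           1.        ]] [-0.07534029  0.          0.          0.          0.        ] [[ 0.88564224 -0.14835341  0.44003306  0.13522564]
 [-0.46361959 -0.33626808  0.81974426 -0.56390725]
 [ 0.02635722 -0.93000809 -0.36659276  0.39048661]
 [ 0.          0.          0.          1.        ]]
side tray {'location': [0.489, 0.0772, 0.0224], 'conf': 0.8}
side chamber_case {'location': [0.564, 0.0361, 0.0275], 'conf': 0.7}
side tab_a {'location': [0.4578, 0.1271, 0.0425], 'conf': 0.64}
side tab_a {'location': [0.5291, 0.1531, 0.0492], 'conf': 0.44}
side tab_b {'location': [0.4578, 0.1271, 0.0425], 'conf': 0.64}
side tab_b {'location': [0.5291, 0.1531, 0.0492], 'conf': 0.44}
0.5
```

View pics/top0.png

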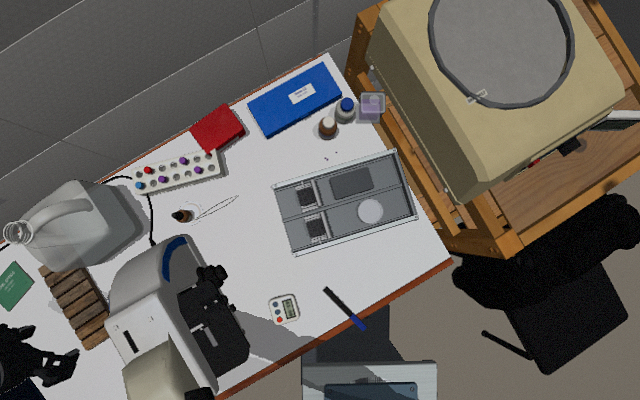

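View pics/side0.png

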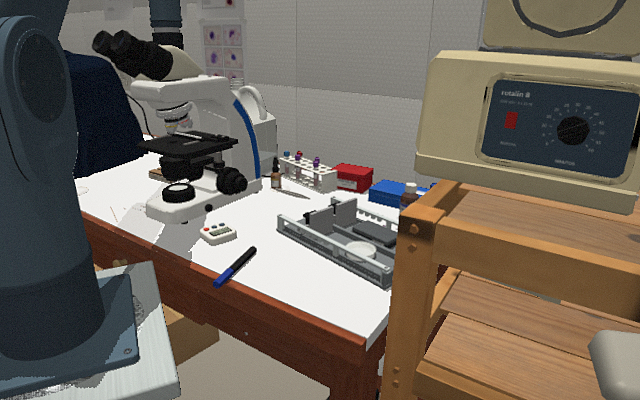

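```bash
python3 - <<'E'
from rig import *
import cv2,numpy as np
im=cv2.imread("pics/top0.png")
cv2.imwrite("pics/topz.png",cv2.resize(im[140:265,265:425],None,fx=4.7,fy=4.7,interpolation=cv2.INTER_CUBIC))
im=cv2.imread("pics/side0.png")
cv2.imwrite("pics/sidez.png",cv2.resize(im[185:295,265:405],None,fx=5,fy=5,interpolation=cv2.INTER_CUBIC))
get_image("top"); m=trace("top","tray"); 
m=m[0]["pixels"].astype(np.uint8); c=max(cv2.findContours(m,0,2)[0],key=cv2.contourArea)
print(cv2.minAreaRect(c), cv2.approxPolyDP(c,5,True).reshape(-1,2))
for n in("tab_a","chamber_case"):
  for d in trace("top",n)[:3]:
    p=d["pixels"].astype(np.uint8); c=max(cv2.findContours(p,0,2)[0],key=cv2.contourArea); print(n,d["conf"],cv2.minAreaRect(c))
E
```

```text
((344.8895568847656, 202.04762268066406), (77.01285552978516, 131.949951171875), 73.0091781616211) [[395 147]
 [272 185]
 [293 256]
 [418 218]]
tab_a 0.53 ((305.058837890625, 195.7353057861328), (17.947635650634766, 15.279744148254395), 75.96376037597656)
chamber_case 0.81 ((350.77294921875, 182.76217651367188), (23.379825592041016, 42.34836959838867), 72.89727020263672)
```

View pics/topz.png

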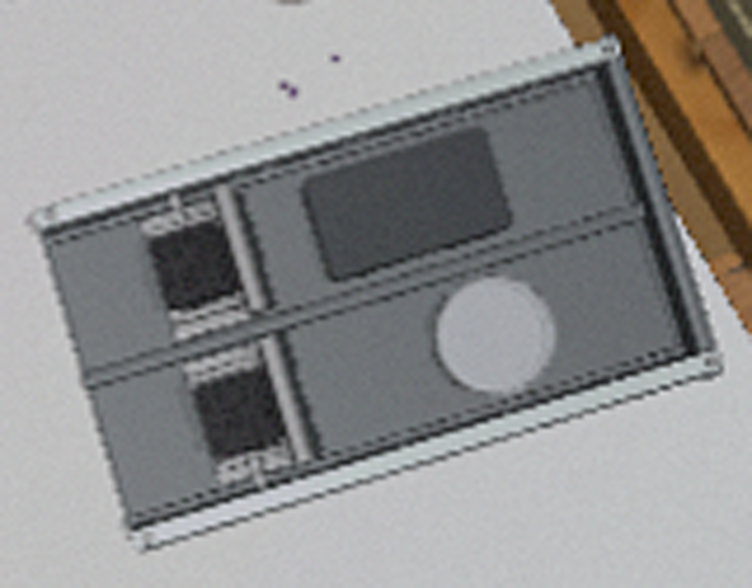

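View pics/sidez.png

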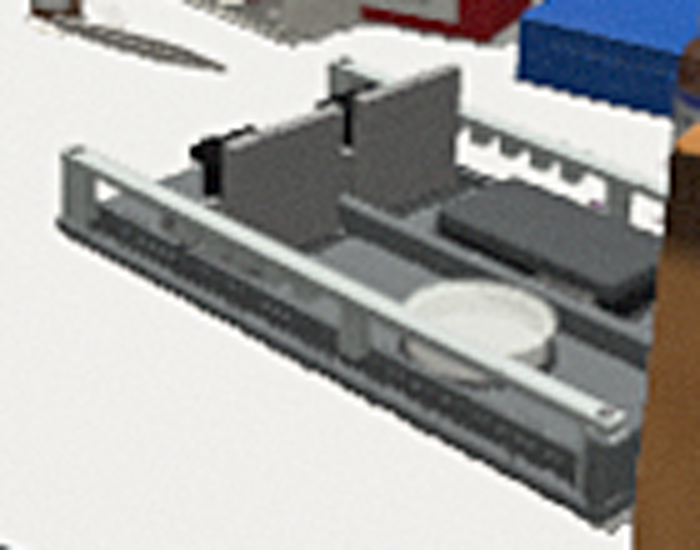

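```bash
cat > h.py <<'E'
import numpy as np,cv2
from rig import *
def bp(cam,px,z):
    i=camera_info(cam);K=np.array(i["K"]);T=np.array(i["world_from_camera"])
    u=cv2.undistortPoints(np.array(px,float).reshape(-1,1,2),K,np.array(i["dist_coeffs"])).reshape(-1,2)
    d=np.c_[u,np.ones(len(u))]@T[:3,:3].T; o=T[:3,3]
    return o+d*((z-o[2])/d[:,2])[:,None]
E
python3 - <<'E'
from h import *
z=lambda p:(np.array(p,float)+.5)/4.7-.5+[265,140]
r=bp("top",z([(34,220),(608,40),(140,548),(718,368)]),.039); print(r.round(4))
for a,b in((0,1),(2,3)):
  d=r[b]-r[a];print(np.linalg.norm(d),np.degrees(np.arctan2(d[1],d[0])))
print(np.linalg.norm(r[2]-r[0]),np.linalg.norm(r[3]-r[1]),r.mean(0))
t=bp("top",z([(196,267),(240,412)]),.048);print(t.round(4))
an=np.radians(-73);ex=np.array([np.cos(an),np.sin(an)]);ey=np.array([-ex[1],ex[0]]);o=r.mean(0)[:2]
for p in t: print((p[:2]-o)@ex,(p[:2]-o)@ey)
for p in bp("top",z([(406,203)]),.028): print('case',(p[:2]-o)@ex,(p[:2]-o)@ey)
# side view tab tops
s=bp("side",[(265+235/5,185+137/5),(265+345/5,185+97/5)],.048);print(s)
for p in s: print((p[:2]-o)@ex,(p[:2]-o)@ey)
s=bp("side",[(265+75/5,185+152/5),(265+605/5,185+412/5)],.039);print(s)
for p in s: print((p[:2]-o)@ex,(p[:2]-o)@ey)
E
```

```text
[[ 0.5655  0.2244  0.039 ]
 [ 0.6525 -0.054   0.039 ]
 [ 0.409   0.1741  0.039 ]
 [ 0.4926 -0.1043  0.039 ]]
0.2916731293808467 -72.63568917176067
0.2907014032605586 -73.28566225204646
0.1644183309212645 0.1677111425699551 [0.52988502 0.06006811 0.039     ]
[[0.5418 0.1468 0.048 ]
 [0.4731 0.1264 0.048 ]]
-0.07949694930994256 0.036730677554942845
-0.08004060104902753 -0.03490376865824896
case 0.027672940451091567 0.03790284786642513
[[0.47202365 0.13327342 0.048     ]
 [0.53529664 0.15281539 0.048     ]]
-0.08692361285627029 -0.03392994256414138
-0.08711246129175847 0.032291834019859834
[[ 0.41232568  0.16513983  0.039     ]
 [ 0.49564276 -0.10307726  0.039     ]]
-0.13485160920377223 -0.0817025633789864
0.14600522747688507 -0.08044512885027486
```

```bash
python3 - <<'E'
import cv2
im=cv2.imread("pics/top0.png")
cv2.imwrite("pics/topm.png",cv2.resize(im[200:400,0:280],None,fx=2.8,fy=2.8,interpolation=cv2.INTER_CUBIC))
im=cv2.imread("pics/side0.png")
cv2.imwrite("pics/sidem.png",cv2.resize(im[0:250,40:310],None,fx=2.4,fy=2.4,interpolation=cv2.INTER_CUBIC))
E
```

```text
(no output)
```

View pics/topm.png

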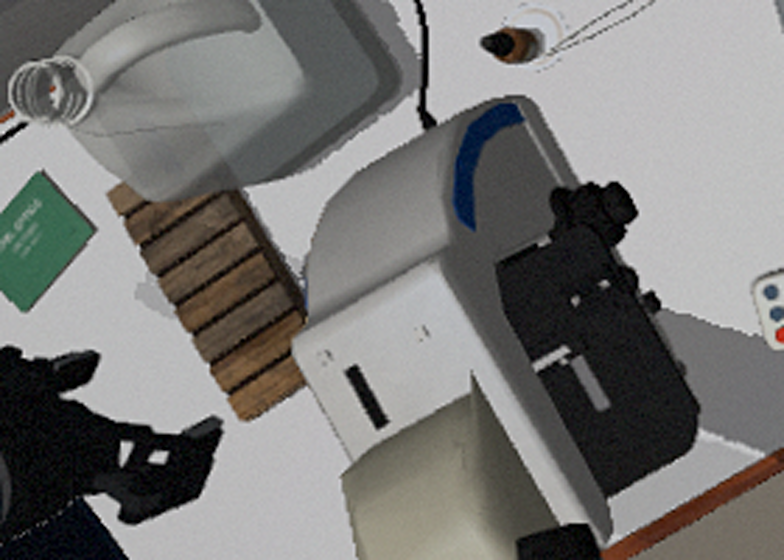

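View pics/sidem.png

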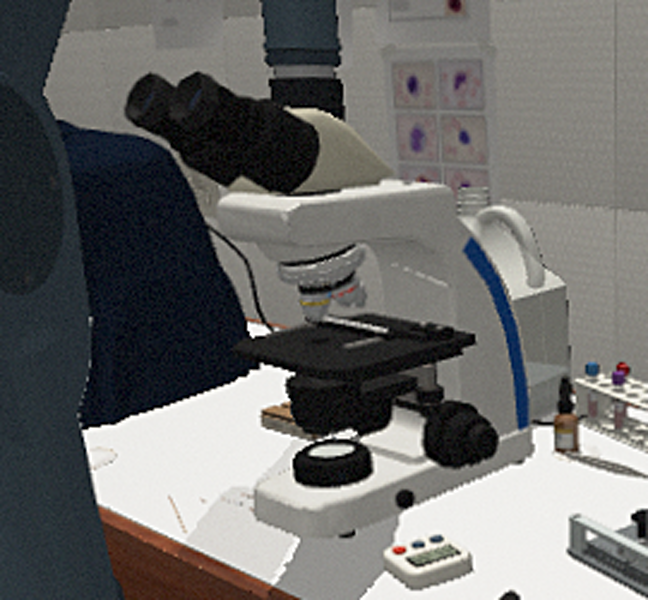

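```bash
python3 - <<'E'
from h import *
Z=lambda p:np.array(p,float)/2.8+[0,200]
S=lambda p:np.array(p,float)/2.4+[40,0]
print("head top z.3",bp("top",Z([(295,340),(440,255),(605,535),(345,470)]),.30).round(3))
print("rear arm", bp("top",Z([(520,95),(520,95)]),.03).round(3),bp("top",Z([(310,290),(440,110)]),.25).round(3))
print("base side",bp("side",S([(255,510),(330,535),(530,455)]),.01).round(3))
print("stage top",bp("top",Z([(500,260),(600,225),(700,420),(610,495)]),.16).round(3))
# gripper check
print("bottle",bp("top",Z([(10,80),(95,100)]),.25).round(3),bp("top",Z([(390,80),(150,200),(300,0)]),.0).round(3))
print("cab",bp("top",[(455,195),(375,5),(625,90)],.45).round(3))
i=camera_info("side");T=np.linalg.inv(i["world_from_camera"])
for p in [(.271,.59,.30),(.271,.59,.40),(.271,.59,.5)]:
    c=T@np.r_[p,1];c=np.array(i["K"])@c[:3];print(c[:2]/c[2])
E
```

```text
head top z.3 [[0.324 0.464 0.3  ]
 [0.373 0.379 0.3  ]
 [0.217 0.287 0.3  ]
 [0.251 0.435 0.3  ]]
rear arm [[0.459 0.421 0.03 ]
 [0.459 0.421 0.03 ]] [[0.343 0.481 0.25 ]
 [0.453 0.4   0.25 ]]
base side [[0.159 0.366 0.01 ]
 [0.217 0.279 0.01 ]
 [0.449 0.402 0.01 ]]
stage top [[0.348 0.393 0.16 ]
 [0.372 0.323 0.16 ]
 [0.239 0.255 0.16 ]
 [0.187 0.317 0.16 ]]
bottle [[0.471 0.686 0.25 ]
 [0.459 0.625 0.25 ]] [[0.472 0.543 0.   ]
 [0.368 0.757 0.   ]
 [0.54  0.624 0.   ]]
cab [[ 0.509 -0.037  0.45 ]
 [ 0.751  0.055  0.45 ]
 [ 0.649 -0.279  0.45 ]]
[166.95495478  71.00589747]
[162.11493058  29.17567757]
[156.90736531 -15.83103965]
```

```bash
python3 - <<'E'
from h import *
im=cv2.imread("pics/side0.png")
cv2.imwrite("pics/sidec.png",cv2.resize(im[0:240,390:640],None,fx=2.5,fy=2.5,interpolation=cv2.INTER_CUBIC))
im=cv2.imread("pics/top0.png")
cv2.imwrite("pics/topc.png",cv2.resize(im[0:270,340:640],None,fx=2.2,fy=2.2,interpolation=cv2.INTER_CUBIC))
for z in (.0,.1,.2,.25,.3,.4): print(z,bp("top",[(455,195),(368,62)],z)[:,:2].round(3).tolist(),bp("side",[(415,153),(432,52),(435,180)],z)[:,:2].round(3).tolist())
E
```

```text
0.0 [[0.548, -0.208], [0.875, -0.004]] [[1.108, 0.569], [14.052, 15.147], [0.964, 0.297]]
0.1 [[0.539, -0.17], [0.83, 0.011]] [[0.859, 0.279], [10.488, 11.124], [0.752, 0.076]]
0.2 [[0.531, -0.132], [0.786, 0.027]] [[0.61, -0.011], [6.924, 7.1], [0.54, -0.144]]
0.25 [[0.526, -0.113], [0.763, 0.035]] [[0.485, -0.156], [5.142, 5.089], [0.433, -0.254]]
0.3 [[0.522, -0.094], [0.741, 0.043]] [[0.361, -0.301], [3.36, 3.077], [0.327, -0.364]]
0.4 [[0.514, -0.056], [0.697, 0.058]] [[0.112, -0.592], [-0.204, -0.947], [0.115, -0.585]]
```

View pics/sidec.png

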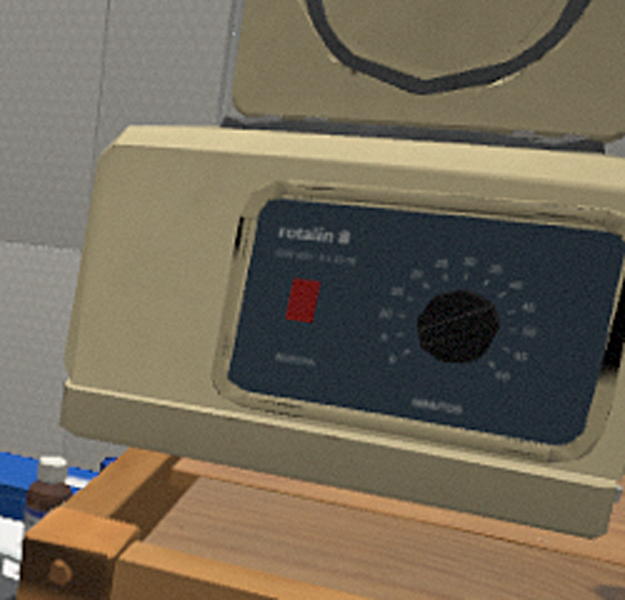

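View pics/topc.png

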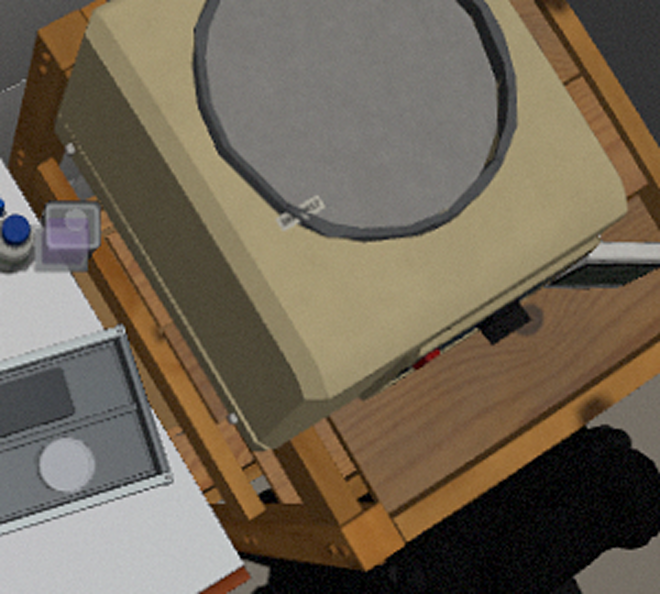

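>>> apply_moves(
  series=[0,0,0,0,0,1,-1,0,0,0,0,0,1,-1,0,0,0,0,0,1,-1,0,0,0,0,0,1,-1,0,0,0,0,0,1,-1,0,0,0,0,0,1,-1,0,0,0,0,0,1,-1],
  newtons=20,
)

```text
time: 1.28
eef_pos: [0.2699, 0.5872, 0.6146]
ee_rot: [[-0.909, 0.417, -0.006], [0.417, 0.909, -0.016], [-0.001, -0.018, -1.0]]
force: [0.5, 0.0, -1.2]
gripper_width: 0.0005
```

>>> apply_moves(
  series=[0,0,0,1,-0.65,0,-1,0,0,0,1,-0.65,0,-1,0,0,0,1,-0.65,0,-1,0,0,0,1,-0.65,0,-1,0,0,0,1,-0.65,0,-1,0,0,-1,0.8,-0.8,0,-1,0,0,-1,0.3,-1,0,-1,0,0,-1,0.3,-1,0,-1,0,0,-1,0.3,-1,0,-1,0,0,-1,0.3,-1,0,-1,0,0,-1,0.3,-1,0,-1,0,0,-1,0.3,-1,0,-1,0,0,-1,0.3,-1,0,-1],
)

```text
time: 2.37
eef_pos: [0.5089, 0.2455, 0.6241]
ee_rot: [[-0.279, 0.96, -0.0], [0.96, 0.279, 0.005], [0.005, 0.001, -1.0]]
force: [0.4, -0.2, -0.1]
gripper_width: 0.0
```

>>> apply_moves(
  series=[0,0,0.13,0.3,-0.85,0,-1,0,0,0,0.3,-0.85,0,-1,0,0,0,0.3,-0.85,0,-1,0,0,0,0.25,-0.8,-0.5,-1,0,0,0,0,0,-1,-1,0,0,0,0,0,-1,-1,0,0,0,0,0,-1,-1,0,0,0,0,0,-1,-1,0,0,0,0,0,-1,-1,0,0,0,0,0,-1,-1,0,0,0,0,0,-1,-1,0,0,0,0,0,-1,-1,0,0,0,0,0,-1,-1,0,0,0,0,0,-0.5,-1,0,0,0,0,0,0,-1],
)

```text
time: 3.62
eef_pos: [0.5438, 0.126, 0.3179]
ee_rot: [[-0.269, 0.963, 0.015], [0.963, 0.269, 0.008], [0.003, 0.017, -1.0]]
force: [0.1, 0.1, 0.0]
gripper_width: 0.0002
```

```bash
python3 - <<'E'
from h import *
for c,(y0,y1,x0,x1) in (("top",(140,265,265,425)),("side",(130,295,265,425))):
    im=get_image(c); cv2.imwrite(f"pics/{c}1.png",cv2.resize(im[y0:y1,x0:x1,::-1],None,fx=3.6,fy=3.6,interpolation=cv2.INTER_CUBIC))
s=sense();print(s["eef_pos"],s["ee_rot"],s["force"],s["time"])
E
```

```text
[0.54492708 0.12618296 0.32085212] [[-0.26909935  0.96291654  0.01942357]
 [ 0.96310676  0.26897384  0.00885712]
 [ 0.00330424  0.02109042 -0.99977211]] [0.49033046 0.19718537 0.37120018] 3.7167
```

View pics/top1.png

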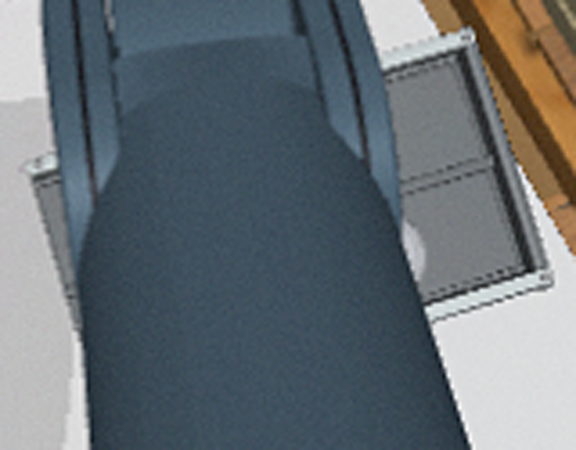

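View pics/side1.png

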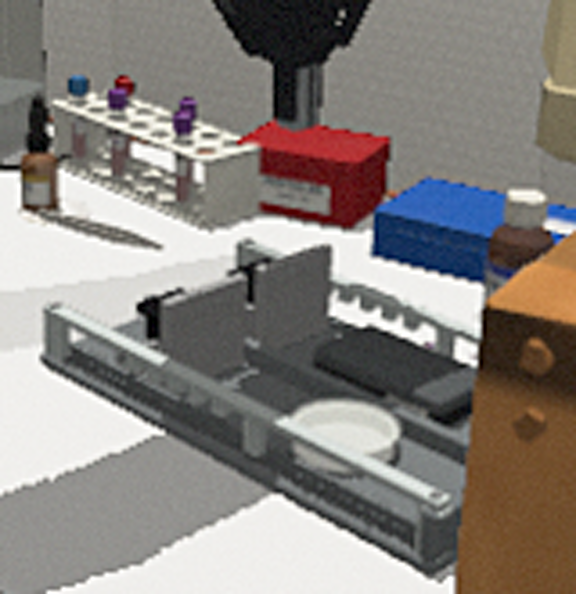

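>>> apply_moves(
  series=[-0.08,0.18,0,-0.04,0.33,0,-1,0,0,0,0,0.33,0,-1,0,0,0,0,0,-0.7,-1,0,0,0,0,0,-0.7,-1,0,0,0,0,0,-0.3,-1,0,0,0,0,0,0,-1,0,0,0,0,0,0,-1],
)

```text
time: 4.3
eef_pos: [0.5494, 0.1503, 0.2801]
ee_rot: [[-0.27, 0.963, 0.021], [0.963, 0.27, 0.009], [0.003, 0.023, -1.0]]
force: [0.1, 0.3, 0.3]
gripper_width: 0.0002
```

```bash
cat > st.py <<'E'
from h import *
s=sense();p=np.array(s["eef_pos"]);R=np.array(s["ee_rot"]);t=p+.173*R[:,2]
an=np.radians(-73);ex=np.array([np.cos(an),np.sin(an)]);ey=np.array([-ex[1],ex[0]]);d=t[:2]-[.530,.060]
print("tcp",p.round(4),"z",R[:,2].round(4),"yaw",np.degrees(np.arctan2(R[1,1],R[0,1])).round(2),"tip",t.round(4),"tray",(d@ex).round(4),(d@ey).round(4),"F",np.array(s["force"]).round(1),s["time"])
E
python3 st.py
```

```text
tcp [0.5494 0.1503 0.2801] z [ 0.0215  0.0092 -0.9997] yaw 15.68 tip [0.5531 0.1518 0.1072] tray -0.0811 0.0489 F [0.1 0.3 0.3] 4.3
```

>>> apply_moves(
  series=[-0.09,0.2,0.2,-0.18,-0.14,0,-1,0,0,0,0,0,0,-1,0,0,0,0,0,0,-1],
)

```text
time: 4.55
eef_pos: [0.5446, 0.1458, 0.2833]
ee_rot: [[-0.292, 0.956, 0.003], [0.956, 0.292, 0.001], [-0.0, 0.003, -1.0]]
force: [0.2, -0.1, 0.7]
gripper_width: -0.0002
```

```bash
python3 st.py
```

```text
tcp [0.5446 0.1458 0.2833] z [ 2.6e-03  6.0e-04 -1.0e+00] yaw 17.0 tip [0.5451 0.1459 0.1103] tray -0.0778 0.0395 F [ 0.2 -0.1  0.7] 4.55
```

>>> apply_moves(
  series=[0,0,0,-0.05,0,-0.4,-1,0,0,0,0,0,-0.4,-1,0,0,0,0,0,-0.4,-1,0,0,0,0,0,-0.3,-1,0,0,0,0,0,0,-1],
)

```text
time: 4.97
eef_pos: [0.5431, 0.1456, 0.235]
ee_rot: [[-0.292, 0.956, 0.005], [0.956, 0.292, 0.002], [0.0, 0.005, -1.0]]
force: [-0.5, 0.6, 0.1]
gripper_width: -0.0004
```

```bash
python3 st.py; python3 - <<'E'
from h import *
im=get_image("side"); cv2.imwrite("pics/side2.png",cv2.resize(im[130:295,265:425,::-1],None,fx=3.6,fy=3.6,interpolation=cv2.INTER_CUBIC))
E
```

```text
tcp [0.5431 0.1456 0.235 ] z [ 0.0049  0.0016 -1.    ] yaw 16.97 tip [0.544  0.1459 0.062 ] tray -0.078 0.0385 F [-0.5  0.6  0.1] 4.9667
```

View pics/side2.png

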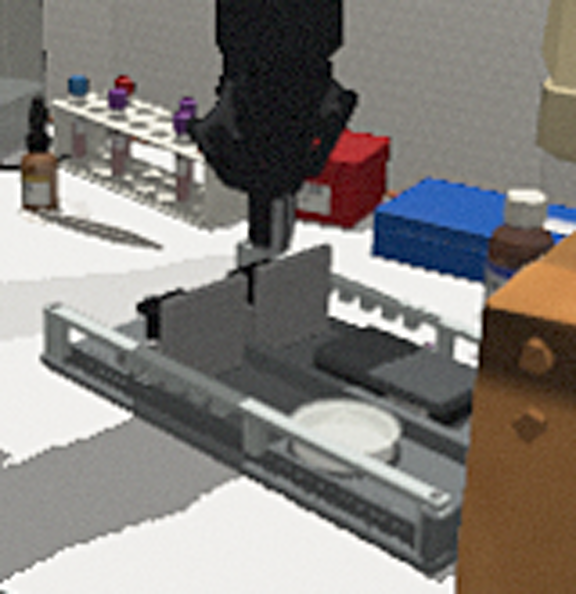

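>>> apply_moves(
  series=[0,0.03,0,0,0,-0.2,-1,0,0,0,0,0,-0.2,-1],
)

```text
time: 5.18
eef_pos: [0.5438, 0.1455, 0.2233]
ee_rot: [[-0.292, 0.957, 0.003], [0.957, 0.292, 0.002], [0.001, 0.003, -1.0]]
force: [-0.2, -0.8, 0.2]
gripper_width: 0.0002
```

>>> apply_moves(
  series=[0,0,0,0,0,-0.1,-1],
)

```text
time: 5.27
eef_pos: [0.5438, 0.1456, 0.2197]
ee_rot: [[-0.292, 0.957, 0.003], [0.957, 0.292, 0.002], [0.001, 0.003, -1.0]]
force: [-0.8, -1.0, 2.7]
gripper_width: 0.0
```

>>> apply_moves(
  series=[0,0,0,0,0,-0.1,-1],
)

```text
time: 5.35
eef_pos: [0.5438, 0.1456, 0.2165]
ee_rot: [[-0.292, 0.957, 0.003], [0.957, 0.292, 0.002], [0.001, 0.003, -1.0]]
force: [-1.4, -0.2, 3.8]
gripper_width: -0.0004
```

```bash
python3 st.py
```

```text
tcp [0.5438 0.1456 0.2165] z [ 0.0025  0.002  -1.    ] yaw 16.95 tip [0.5443 0.146  0.0435] tray -0.078 0.0388 F [-1.4 -0.2  3.8] 5.35
```

>>> apply_moves(
  series=[0,0,0,0,0,-0.1,-1,0,0,0,0,0,-0.07,-1],
)

```text
time: 5.52
eef_pos: [0.5441, 0.1457, 0.2119]
ee_rot: [[-0.291, 0.957, 0.003], [0.957, 0.291, 0.003], [0.002, 0.003, -1.0]]
force: [-6.6, -1.2, 28.7]
gripper_width: 0.0001
```

```bash
python3 st.py
```

```text
tcp [0.5441 0.1457 0.2119] z [ 0.0027  0.0026 -1.    ] yaw 16.95 tip [0.5446 0.1462 0.0389] tray -0.0782 0.0392 F [-6.6 -1.2 28.7] 5.5167
```

>>> apply_moves(
  series=[0,0,0,0,0,0.02,-1],
)

```text
time: 5.6
eef_pos: [0.5441, 0.1456, 0.2129]
ee_rot: [[-0.291, 0.957, 0.002], [0.957, 0.291, 0.003], [0.002, 0.003, -1.0]]
force: [-2.3, -1.2, 5.0]
gripper_width: 0.0001
```

>>> apply_moves(
  series=[0,0,0,0.03,-0.1,0,-1],
)

```text
time: 5.68
eef_pos: [0.5448, 0.1434, 0.2132]
ee_rot: [[-0.292, 0.956, 0.002], [0.956, 0.292, 0.004], [0.003, 0.003, -1.0]]
force: [-2.1, 1.0, 4.6]
gripper_width: 0.0004
```

```bash
python3 st.py
```

```text
tcp [0.5448 0.1434 0.2132] z [ 0.0017  0.0037 -1.    ] yaw 16.99 tip [0.5451 0.144  0.0402] tray -0.076 0.039 F [-2.1  1.   4.6] 5.6833
```

>>> apply_moves(
  series=[0,0,0,0.06,-0.19,-0.01,-1,0,0,0,0.06,-0.19,-0.01,-1],
)

```text
time: 5.85
eef_pos: [0.5478, 0.1336, 0.2132]
ee_rot: [[-0.294, 0.956, 0.001], [0.956, 0.294, 0.006], [0.006, 0.002, -1.0]]
force: [-1.7, 0.5, 6.3]
gripper_width: 0.0002
```

```bash
python3 st.py
```

```text
tcp [0.5478 0.1336 0.2132] z [ 5.0e-04  5.9e-03 -1.0e+00] yaw 17.12 tip [0.5479 0.1346 0.0402] tray -0.0661 0.0389 F [-1.7  0.5  6.3] 5.85
```

>>> apply_moves(
  series=[-0.05,0,0,0.06,-0.19,-0.01,-1,-0.02,0,0,0.06,-0.19,-0.01,-1],
)

```text
time: 6.02
eef_pos: [0.5513, 0.123, 0.2132]
ee_rot: [[-0.295, 0.955, 0.0], [0.955, 0.295, 0.001], [0.0, 0.0, -1.0]]
force: [-2.6, 0.6, 5.2]
gripper_width: 0.0
```

```bash
python3 st.py; python3 - <<'E'
from h import *
im=get_image("side"); cv2.imwrite("pics/side3.png",cv2.resize(im[130:295,265:425,::-1],None,fx=3.6,fy=3.6,interpolation=cv2.INTER_CUBIC))
E
```

```text
tcp [0.5513 0.123  0.2132] z [ 2.e-04  5.e-04 -1.e+00] yaw 17.19 tip [0.5513 0.1231 0.0402] tray -0.0541 0.0389 F [-2.6  0.6  5.2] 6.0167
```

View pics/side3.png

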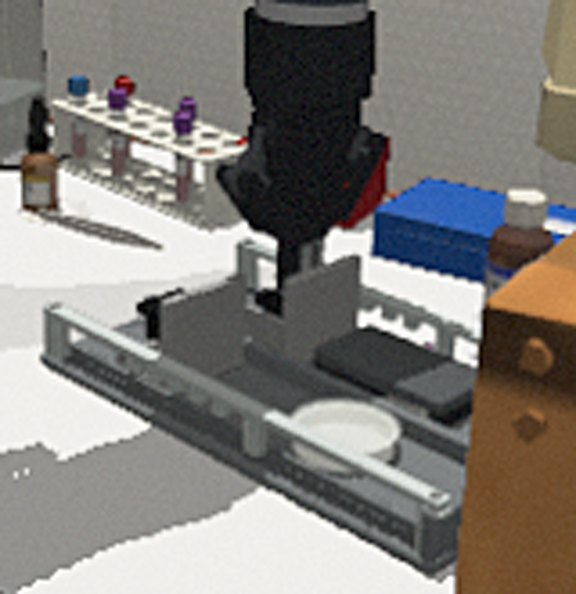

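>>> apply_moves(
  series=[-0.03,0,0,0.055,-0.19,-0.01,-1,-0.03,0,0,0.055,-0.19,-0.01,-1,-0.03,0,0,0.055,-0.19,-0.01,-1],
)

```text
time: 6.32
eef_pos: [0.5566, 0.1065, 0.2133]
ee_rot: [[-0.296, 0.955, 0.001], [0.955, 0.296, -0.006], [-0.006, -0.001, -1.0]]
force: [-1.8, 1.8, 6.1]
gripper_width: 0.0002
```

```bash
python3 st.py
```

```text
tcp [0.5566 0.1065 0.2133] z [ 8.0e-04 -6.5e-03 -1.0e+00] yaw 17.24 tip [0.5567 0.1054 0.0404] tray -0.0356 0.0388 F [-1.8  1.8  6.1] 6.3167
```

>>> apply_moves(
  series=[0.03,0,-0.03,0.055,-0.19,-0.015,-1,0,0,0,0.055,-0.19,-0.015,-1,0,0,0,0.055,-0.19,-0.015,-1],
)

```text
time: 6.57
eef_pos: [0.5612, 0.0909, 0.2128]
ee_rot: [[-0.295, 0.955, -0.0], [0.955, 0.295, -0.0], [0.0, -0.0, -1.0]]
force: [-2.9, 1.7, 5.0]
gripper_width: 0.0002
```

```bash
python3 st.py
```

```text
tcp [0.5612 0.0909 0.2128] z [-5.e-04 -0.e+00 -1.e+00] yaw 17.17 tip [0.5611 0.0909 0.0398] tray -0.0205 0.0388 F [-2.9  1.7  5. ] 6.5667
```

>>> apply_moves(
  series=[-0.02,0,-0.03,0.055,-0.19,-0.01,-1,-0.02,0,0,0.055,-0.19,-0.01,-1,-0.02,0,0,0.055,-0.19,-0.01,-1],
)

```text
time: 6.82
eef_pos: [0.5661, 0.0753, 0.2127]
ee_rot: [[-0.294, 0.956, -0.001], [0.956, 0.294, -0.003], [-0.002, -0.002, -1.0]]
force: [-3.4, 2.2, 5.4]
gripper_width: -0.0001
```

```bash
python3 st.py
```

```text
tcp [0.5661 0.0753 0.2127] z [-9.0e-04 -2.8e-03 -1.0e+00] yaw 17.09 tip [0.566  0.0748 0.0397] tray -0.0036 0.0387 F [-3.4  2.2  5.4] 6.8167
```

>>> apply_moves(
  series=[0,0,0,0.055,-0.19,-0.01,-1,-0.01,0,0,0.055,-0.19,-0.01,-1,-0.01,0,0,0.055,-0.19,-0.01,-1],
)

```text
time: 7.07
eef_pos: [0.571, 0.0596, 0.2127]
ee_rot: [[-0.296, 0.955, -0.002], [0.955, 0.296, -0.002], [-0.001, -0.002, -1.0]]
force: [-2.1, 0.7, 4.8]
gripper_width: 0.0003
```

```bash
python3 st.py; python3 - <<'E'
from h import *
im=get_image("side"); cv2.imwrite("pics/side4.png",cv2.resize(im[130:295,265:425,::-1],None,fx=3.6,fy=3.6,interpolation=cv2.INTER_CUBIC))
E
```

```text
tcp [0.571  0.0596 0.2127] z [-0.0018 -0.0017 -1.    ] yaw 17.2 tip [0.5707 0.0593 0.0397] tray 0.0125 0.0387 F [-2.1  0.7  4.8] 7.0667
```

View pics/side4.png

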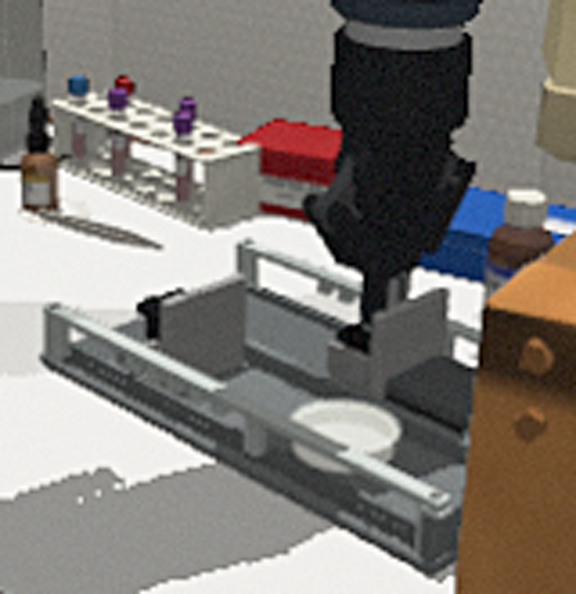

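Nearing the stop; go slower.

>>> apply_moves(
  series=[0,0,-0.02,0.04,-0.12,-0.01,-1,-0.01,0,0,0.04,-0.12,-0.01,-1],
)

```text
time: 7.28
eef_pos: [0.5734, 0.0519, 0.2127]
ee_rot: [[-0.293, 0.956, -0.002], [0.956, 0.293, -0.002], [-0.001, -0.003, -1.0]]
force: [-2.1, 1.9, 6.6]
gripper_width: 0.0
```

>>> apply_moves(
  series=[0,0,0,0.03,-0.1,-0.01,-1,0,0,0,0.03,-0.1,-0.01,-1],
)

```text
time: 7.45
eef_pos: [0.5753, 0.0472, 0.2126]
ee_rot: [[-0.294, 0.956, -0.002], [0.956, 0.294, 0.001], [0.001, -0.002, -1.0]]
force: [-2.2, 3.2, 4.5]
gripper_width: -0.0001
```

```bash
python3 st.py
```

```text
tcp [0.5753 0.0472 0.2126] z [-2.2e-03  9.0e-04 -1.0e+00] yaw 17.11 tip [0.5749 0.0474 0.0396] tray 0.0252 0.0393 F [-2.2  3.2  4.5] 7.45
```

>>> apply_moves(
  series=[0,0,0,0.02,-0.09,-0.005,-1,0,0,0,0.02,-0.09,-0.005,-1],
)

```text
time: 7.62
eef_pos: [0.5765, 0.0442, 0.2127]
ee_rot: [[-0.296, 0.955, -0.003], [0.955, 0.296, 0.005], [0.006, -0.001, -1.0]]
force: [-5.8, 9.7, 8.4]
gripper_width: -0.0003
```

```bash
python3 st.py
```

```text
tcp [0.5765 0.0442 0.2127] z [-0.0028  0.0049 -1.    ] yaw 17.22 tip [0.576  0.0451 0.0397] tray 0.0277 0.0396 F [-5.8  9.7  8.4] 7.6167
```

>>> apply_moves(
  series=[0,0,0,0.02,-0.1,0,-1],
)

```text
time: 7.7
eef_pos: [0.5766, 0.0437, 0.2128]
ee_rot: [[-0.298, 0.955, -0.004], [0.955, 0.298, 0.008], [0.009, -0.002, -1.0]]
force: [-3.9, 9.7, 5.2]
gripper_width: 0.0001
```

```bash
python3 st.py;python3 - <<'E'
from h import *
for c,(y0,y1,x0,x1) in (("top",(140,265,265,425)),("side",(130,295,265,425))):
    im=get_image(c); cv2.imwrite(f"pics/{c}5.png",cv2.resize(im[y0:y1,x0:x1,::-1],None,fx=3.6,fy=3.6,interpolation=cv2.INTER_CUBIC))
E
```

```text
tcp [0.5766 0.0437 0.2128] z [-0.0044  0.0085 -1.    ] yaw 17.33 tip [0.5759 0.0452 0.0398] tray 0.0276 0.0395 F [-3.9  9.7  5.2] 7.7
```

View pics/side5.png

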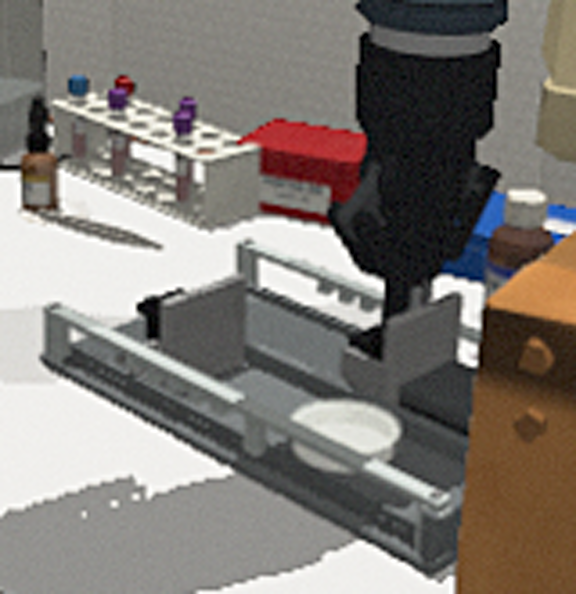

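>>> apply_moves(
  series=[0,0,0,0,0,0.15,-1,0,0,0,0,0,0.3,-1,0,0,0,0,0,0.3,-1,0,0,0,0,0,0.5,-1,0,0,0,0,0,0.5,-1,0,0,0,0,0,1,-1,0,0,0,0,0,1,-1,0,0,0,0,0,1,-1,0,0,0,0,0,1,-1,0,0,0,0,0,1,-1,0,0,0,0,0,1,-1,0,0,0,0,0,1,-1],
)

```text
time: 8.8
eef_pos: [0.5717, 0.0356, 0.4858]
ee_rot: [[-0.289, 0.957, -0.013], [0.957, 0.289, -0.001], [0.002, -0.013, -1.0]]
force: [0.3, -0.4, -0.2]
gripper_width: -0.0001
```

```bash
python3 st.py;python3 - <<'E'
from h import *
for c,(y0,y1,x0,x1) in (("top",(140,265,265,425)),("side",(130,295,265,425))):
    im=get_image(c); cv2.imwrite(f"pics/{c}6.png",cv2.resize(im[y0:y1,x0:x1,::-1],None,fx=3.6,fy=3.6,interpolation=cv2.INTER_CUBIC))
    print(c,[boxes_of(c,n)[:3] for n in("tab_a","chamber_case")])
E
```

```text
tcp [0.5717 0.0356 0.4858] z [-0.0129 -0.0014 -0.9999] yaw 16.81 tip [0.5694 0.0353 0.3128] tray 0.0351 0.0305 F [ 0.3 -0.4 -0.2] 8.8
top [[{'location': [0.4749, 0.1281, 0.0501], 'conf': 0.75}, {'location': [0.5747, 0.0541, 0.0473], 'conf': 0.52}], [{'location': [0.5811, 0.0037, 0.029], 'conf': 0.9}]]
side [[{'location': [0.4575, 0.124, 0.0408], 'conf': 0.44}], [{'location': [0.567, 0.0034, 0.0282], 'conf': 0.64}]]
```

View pics/side6.png

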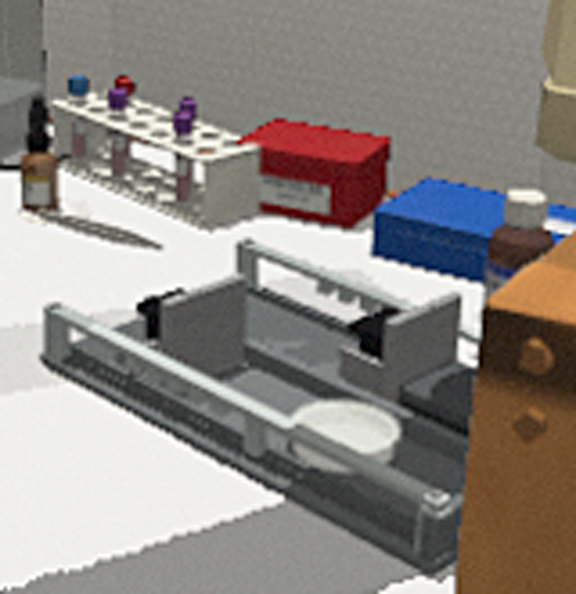

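View pics/top6.png

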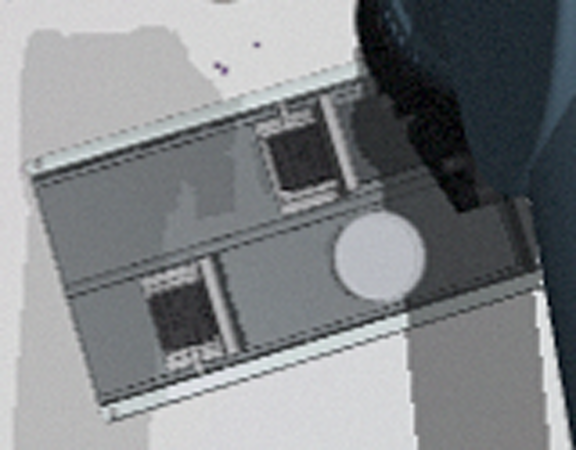

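>>> apply_moves(
  series=[0,0,0,0,0.5,0.5,-1,0,0,0,0,1,0.5,-1,0,0,0,0,1,0,-1,0,0,0,0,1,0,-1,0,0,0,0,1,0,-1,0,0,0,0,0.5,0,-1,0,0,0,0,0,0,-1],
)

```text
time: 9.68
eef_pos: [0.5685, 0.1885, 0.5032]
ee_rot: [[-0.282, 0.959, -0.034], [0.96, 0.281, -0.01], [0.0, -0.035, -0.999]]
force: [-0.2, 0.7, -0.2]
gripper_width: -0.0003
```

```bash
python3 - <<'E'
from h import *
for c,(y0,y1,x0,x1) in (("top",(140,265,265,425)),):
    im=get_image(c); cv2.imwrite(f"pics/{c}7.png",cv2.resize(im[y0:y1,x0:x1,::-1],None,fx=4.7,fy=4.7,interpolation=cv2.INTER_CUBIC))
    print(c,[boxes_of(c,n)[:3] for n in("tab_a","chamber_case")])
E
```

```text
top [[{'location': [0.5725, 0.05, 0.0486], 'conf': 0.67}], [{'location': [0.5931, -0.0194, 0.0293], 'conf': 0.68}, {'location': [0.5747, 0.0526, 0.049], 'conf': 0.2}]]
```

View pics/top7.png

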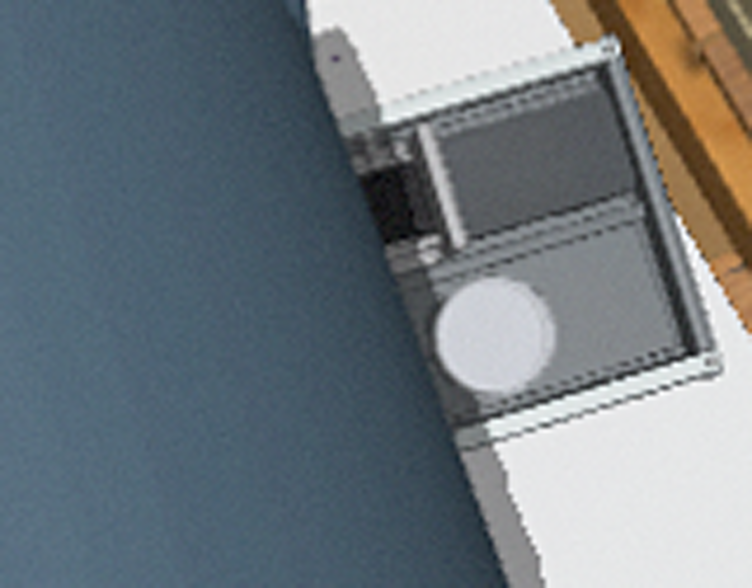

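```bash
python3 - <<'E'
from h import *
a=cv2.imread("pics/topz.png");b=cv2.imread("pics/top7.png")
cv2.imwrite("pics/cmp.png",np.vstack([cv2.resize(a[160:330,100:300],None,fx=1.7,fy=1.7),cv2.resize(b[100:270,330:530],None,fx=1.7,fy=1.7)]))
z=lambda p:(np.array(p,float)+.5)/4.7-.5+[265,140]
P=bp("top",z([(222,187),(262,308),(420,124),(461,246)]),.066)
print(P.round(4), np.linalg.norm(P[2]-P[0]),np.linalg.norm(P[3]-P[1]))
E

```

```text
[[0.5776 0.1344 0.066 ]
 [0.5211 0.1162 0.066 ]
 [0.6069 0.0417 0.066 ]
 [0.5495 0.0233 0.066 ]] 0.09726421232581897 0.0971606907318938
```

View pics/cmp.png

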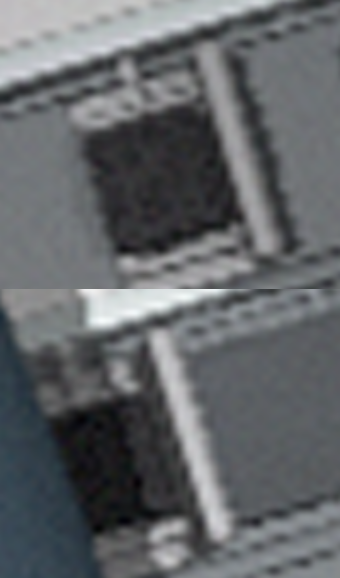

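```bash
python3 - <<'E'
from h import *
im=get_image("side"); cv2.imwrite("pics/side8.png",cv2.resize(im[185:295,265:405,::-1],None,fx=5,fy=5,interpolation=cv2.INTER_CUBIC))
E
```

```text
(no output)
```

View pics/side8.png

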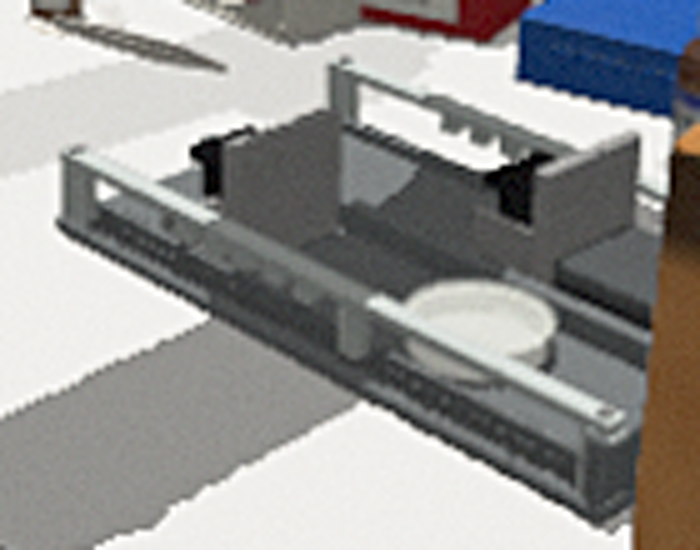

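Lane a's tab (520,185) stands up just like lane b's (215,160), which hasn't moved. The follower's plate sits right up against the case, so I'm handing in.

```bash
python3 -c "
from rig import *
print(close_job())"
```

```text
the job is handed in; nothing more can be done
None
```

The case was in lane a. I pressed down that follower's tab with the closed fingertips and, keeping it pressed, slid the follower along until it stopped. I then lifted straight up, moved the arm clear and handed the job in at about 10 s.

**Stop:** the fingertip stopped advancing while the resistance rose to about 10 N. The tip was then at tray x = 27.6 mm, a little past the roughly 25 mm I expected. In the top view the plate had moved 97 mm. The same view measured the plate and rails about 3% short, so this fits the nominal 100 mm.

**Lock:** in the last side picture lane a's tab is up again, level with lane b's. I didn't test the lock by pushing on it.

**Case:** it lies between the plate and the end wall. I judged this only from the pictures. The network's reading of its position was no independent check, because the arm hid part of it in one picture.

**Other lane:** lane b's follower and the petri dish are at the same place in the pictures as at the start.

**Force:** the highest reading I saw was 29 N, for a moment at the fingertips when the tab reached the bottom of its travel. I backed off to about 5 N before sliding.

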